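# Find the brayer with the loose roller

### The job

One of the three brayers lying on the board has a worn bearing: its roller rocks on its axle. Find it by pressing gently on the ends of the rollers, rocking the loose one right over to feel its play, then pick that brayer up by its handle and lay it in the empty white tray, roller up as it lay and its roller left tipped over to one side to show the fault. Leave the sound brayers, the brush and the cap where they lie.

Things in the scene. Friction and masses are not known exactly. Their poses are not given: they have to be found in the camera images.
- handle_1 (a point): Brayer 1 (hand ink roller lying on its back, all three alike): middle of its wooden handle, 26 mm wide, 24 high, 95 long, the point half-way up, 24 mm above what it lies on. x along the handle to the roller, z up. Brass ferrule 39 to 60 mm ahead, then a steel yoke 118 mm wide. Reaches 56 mm back and 151 ahead. About 0.3 kg; balances 88 mm ahead.
- roller_1 (a point): Brayer 1: middle of the axle, 122 mm ahead of the handle point, 38 mm above what it lies on, fixed to the yoke (does not rock). y along the axle, z up. Black rubber roller, 37 mm round, 100 mm long (ends at y -50 and +50), crest 18.5 mm above this point; it turns freely. Yoke arms outside its ends (y 56 to 59) reach 9 mm above the axle.
- rock_1 (a joint): Brayer 1: rock of the roller about the brayer's long axis, rad, 0 level (start), positive with the +y end up. A sound roller's end gives under 1 mm; on the loose one about 1 N at an end takes it down 5 mm to a hard stop (about 0.1 rad) and the other end up, like a see-saw; it stays as left. Any one of the three may be the loose one.
- handle_2 (a point): Brayer 2 (hand ink roller lying on its back, all three alike): middle of its wooden handle, 26 mm wide, 24 high, 95 long, the point half-way up, 24 mm above what it lies on. x along the handle to the roller, z up. Brass ferrule 39 to 60 mm ahead, then a steel yoke 118 mm wide. Reaches 56 mm back and 151 ahead. About 0.3 kg; balances 88 mm ahead.
- roller_2 (a point): Brayer 2: middle of the axle, 122 mm ahead of the handle point, 38 mm above what it lies on, fixed to the yoke (does not rock). y along the axle, z up. Black rubber roller, 37 mm round, 100 mm long (ends at y -50 and +50), crest 18.5 mm above this point; it turns freely. Yoke arms outside its ends (y 56 to 59) reach 9 mm above the axle.
- rock_2 (a joint): Brayer 2: rock of the roller about the brayer's long axis, rad, 0 level (start), positive with the +y end up. A sound roller's end gives under 1 mm; on the loose one about 1 N at an end takes it down 5 mm to a hard stop (about 0.1 rad) and the other end up, like a see-saw; it stays as left. Any one of the three may be the loose one.
- handle_3 (a point): Brayer 3 (hand ink roller lying on its back, all three alike): middle of its wooden handle, 26 mm wide, 24 high, 95 long, the point half-way up, 24 mm above what it lies on. x along the handle to the roller, z up. Brass ferrule 39 to 60 mm ahead, then a steel yoke 118 mm wide. Reaches 56 mm back and 151 ahead. About 0.3 kg; balances 88 mm ahead.
- roller_3 (a point): Brayer 3: middle of the axle, 122 mm ahead of the handle point, 38 mm above what it lies on, fixed to the yoke (does not rock). y along the axle, z up. Black rubber roller, 37 mm round, 100 mm long (ends at y -50 and +50), crest 18.5 mm above this point; it turns freely. Yoke arms outside its ends (y 56 to 59) reach 9 mm above the axle.
- rock_3 (a joint): Brayer 3: rock of the roller about the brayer's long axis, rad, 0 level (start), positive with the +y end up. A sound roller's end gives under 1 mm; on the loose one about 1 N at an end takes it down 5 mm to a hard stop (about 0.1 rad) and the other end up, like a see-saw; it stays as left. Any one of the three may be the loose one.
- brush: Bystander: paint brush, 140 mm long, lying on the board between two handles.
- cap: Bystander: white tube cap, 26 mm across, 18 mm high, on the board between two handles.
- tray_floor (a point): Empty white plastic tray on the table, left or right of the board: the middle of its inner floor, 4 mm above the table. Inside 272 mm (along its x) by 182 mm (along its y), walls 28 mm high above the floor, 4 mm thick.
- board: Plywood printing board under the brayers, 300 by 460 mm, 12 mm thick, fixed; origin under its middle.

How it is judged (in metres and radians):
On the way:
1. a roller has been rocked right over, as only the loose one can, while its brayer still lies in its place ((((value of joint rock_1 above 0.075 rad or value of joint rock_1 below -0.075 rad) and distance of each of handle_1, roller_1 from where it was at the start of the episode below 0.025 m) or ((value of joint rock_2 above 0.075 rad or value of joint rock_2 below -0.075 rad) and distance of each of handle_2, roller_2 from where it was at the start of the episode below 0.025 m) or ((value of joint rock_3 above 0.075 rad or value of joint rock_3 below -0.075 rad) and distance of each of handle_3, roller_3 from where it was at the start of the episode below 0.025 m))), for 0.05 s.
At the end, for the whole second after the job is handed in: The loose brayer lies in the tray, flat on its floor, roller up (within 7 degrees), at rest, its roller still tipped on the axle by over 0.04 rad (as only the loose one can be); the two sound ones lie within 25 mm of where they were ((((value of joint rock_1 above 0.04 rad or value of joint rock_1 below -0.04 rad) and (x of handle_1 in the frame of tray_floor between -0.13 and 0.13 m and y of handle_1 in the frame of tray_floor between -0.085 and 0.085 m and x of roller_1 in the frame of tray_floor between -0.13 and 0.13 m and y of roller_1 in the frame of tray_floor between -0.085 and 0.085 m and z of handle_1 in the frame of tray_floor below 0.034 m and angle between handle_1's own z axis and vertical below 0.12 rad and linear speed of brayer_1 below 0.02 m/s) and distance of each of handle_2, roller_2 from where it was at the start of the episode below 0.025 m and distance of each of handle_3, roller_3 from where it was at the start of the episode below 0.025 m) or ((value of joint rock_2 above 0.04 rad or value of joint rock_2 below -0.04 rad) and (x of handle_2 in the frame of tray_floor between -0.13 and 0.13 m and y of handle_2 in the frame of tray_floor between -0.085 and 0.085 m and x of roller_2 in the frame of tray_floor between -0.13 and 0.13 m and y of roller_2 in the frame of tray_floor between -0.085 and 0.085 m and z of handle_2 in the frame of tray_floor below 0.034 m and angle between handle_2's own z axis and vertical below 0.12 rad and linear speed of brayer_2 below 0.02 m/s) and distance of each of handle_1, roller_1 from where it was at the start of the episode below 0.025 m and distance of each of handle_3, roller_3 from where it was at the start of the episode below 0.025 m) or ((value of joint rock_3 above 0.04 rad or value of joint rock_3 below -0.04 rad) and (x of handle_3 in the frame of tray_floor between -0.13 and 0.13 m and y of handle_3 in the frame of tray_floor between -0.085 and 0.085 m and x of roller_3 in the frame of tray_floor between -0.13 and 0.13 m and y of roller_3 in the frame of tray_floor between -0.085 and 0.085 m and z of handle_3 in the frame of tray_floor below 0.034 m and angle between handle_3's own z axis and vertical below 0.12 rad and linear speed of brayer_3 below 0.02 m/s) and distance of each of handle_1, roller_1 from where it was at the start of the episode below 0.025 m and distance of each of handle_2, roller_2 from where it was at the start of the episode below 0.025 m))); the robot touches nothing.
It fails at once if a roller was pressed harder than 40 N (contact force between any of the arm, the fingers and rock_1 above 40 N or contact force between any of the arm, the fingers and rock_2 above 40 N or contact force between any of the arm, the fingers and rock_3 above 40 N).
It fails at once if a brayer was dropped or thrown (faster than 1.2 m/s) (linear speed of any of brayer_1, brayer_2, brayer_3 above 1.2 m/s).
It fails at once if the brush or the cap was pushed more than 30 mm (distance of any of brush, cap from where it was at the start of the episode above 0.03 m).
It also fails if it takes over 69 s, if anything falls off the work surface, if the arm or the gripper's body presses on something with over 40 N, if the wrist force passes 120 N, or if a joint passes its speed limit or range.

### The arm

A 6-joint arm with a two-finger parallel gripper is mounted at the origin on the work surface. World frame = base frame: x ahead of the robot, y to its left, z up, the work surface at z = 0. Lengths are in mm, angles in degrees, forces in N, time in s.
With the tool pointing down it reaches from about 350 to 850 mm from the base axis. Payload 8.1 kg.
Tool frame: the origin (TCP) lies midway between the tips of the shut fingers; the grasp point (between the pads) lies 19 mm behind it; z points along the fingers, y is the direction in which the jaws open and shut (so a half turn about z gives the same grasp; the last joint's range is limited). The gripper opens to 85 mm and grips with 20 to 120 N. Pads are 22 mm wide; open, the fingers measure 114 mm over their backs; the gripper's body (76 mm by 85 mm) begins 54 mm behind the grasp point. The pads swing forward as they close: fully open they stand 13 mm farther back than shut.
Start: joints at [69.305, 7.471, 85.268, -0, 87.261, -4.893], TCP at [163.368, 577.335, 231.292] pointing down, gripper open.
Joint ranges: [-169.43, 169.43], [-51.17, 129.36], [1.28, 143.12], [-76.62, 256.62], [0, 156.53], [-152.29, 152.29]. Speed limits (degrees/s): [136.94, 136.94, 159.86, 180, 180, 180].

### API

Orientations are given as [roll, pitch, yaw] about the fixed x, y, z axes, in that order (R = Rz(yaw) Ry(pitch) Rx(roll)).
In Python, from bench import telemetry, snapshot, camera_params, job gives the robot as it stands. The module is installed in compiled form; this text tells all that it offers.
- The arm moves only by the shell command python3 -m jog 'ROWS' [FORCE]. ROWS is JSON, a list that holds one entry, the list of rows, each a list of 7 numbers: the shift along the tool's x, y, z in units of 50 mm (1.0 is 50 mm), then the turn, a rotation vector about the tool's x, y, z in units of 2 pi rad (1.0 is 2 pi rad), then the opening, from 0 (shut) to 1 (fully open). In form: [[[dx, dy, dz, rx, ry, rz, claw], ...]]. A call has 1 to 12 rows; each row shifts and turns the commanded pose from where the row before left it, along the tool's axes as they then stand; what a row does not reach is not made up. A row lasts 1/8 s, in which the tool goes at most 62.5 mm and 10.7 degrees, less where a joint would pass 70% of its speed; a pose out of reach is approached as far as the arm can. A call with a number of a shift or a turn outside -1 to 1 is refused whole. A call with a gripper value outside its range is refused whole. The fingers move at their own pace and stop on an object; FORCE is the grip in N (left out, the last holds). Time passes only in rows, so rows that do not move let the fingers close. It gives the time, the measured TCP pose, the force and the opening at its end, in the units of the state.
- telemetry.sense(): the state, without advancing time (a new reading comes with each control period).
- snapshot(name): name is "scene" or "top" or "wrist"; returns (picture, depth): 384x512x3 uint8, red, green, blue; 384x512 float32, mm along the optical axis (not along the pixel's ray), 0 where there is no reading.
- camera_params(name): a dict with "K" (3x3 intrinsics, pixels), "D" ([k1, k2, p1, p2, k3] as OpenCV has them; the pictures are not rectified), "extrinsics" (4x4, takes a point from camera to world coordinates). Camera axes: x right, y down, z forward; pixel columns grow to the right and rows downward; lengths in mm; the calibration is good to about 2 mm. A picture is of the moment at which its call begins: read the wrist's pose just before it. camera_params takes no time and is no camera call; for the wrist camera it gives the pose at the moment of the call.
- job.hand_in(): hands the job in, once; it reports no verdict.
The state is a dict: "time": time; "joint_pos": joint angles; "qd": joint speeds; "joint_efforts": joint torques, N m; "tool_pos": TCP position; "tcp_rot": TCP orientation; "ft_force": force on the tool from outside, world axes, zero at the start; "wrist_torque": the same for the moment, N m; "finger_gap": finger opening in mm.
Only numpy, scipy, OpenCV 4.12 (cv2) and the standard library are available. Lean on these libraries where they do the work, as an engineer would, in place of code of your own. Each camera call takes 0.05 s, during which the arm holds its last target. There are 200 camera calls.

## Working session

There is one attempt and no reset: what is moved stays moved. The work goes in short steps, Python scripts to look and compute and a shell command to move; the robot and the scene stay as the last step left them, time stands still between calls to the robot, and variables do not carry over. Pictures are saved under pics/ and viewed, about 8 in all and at most 12, crops included, and the job is handed in when it is done.

```bash
mkdir -p pics; cat > h.py <<'E'
import numpy as np, cv2
from bench import telemetry, snapshot, camera_params, job
from scipy.spatial.transform import Rotation as R
def grab(n,f):
    p=camera_params(n); im,d=snapshot(n); cv2.imwrite('pics/'+f+'.png',im[:,:,::-1]); np.savez('pics/'+f+'.npz',d=d,K=p['K'],D=p['D'],E=p['extrinsics'])
    return im,d,p
def world(f,px):
    z=np.load('pics/'+f+'.npz'); out=[]
    for u,v in px:
        u0,v0=int(round(u)),int(round(v)); w=z['d'][v0-1:v0+2,u0-1:u0+2]; w=w[w>0]; dd=np.median(w) if len(w) else 0
        n=cv2.undistortPoints(np.array([[[u,v]]],float),z['K'],np.array(z['D'],float))[0,0]
        out.append((z['E']@np.array([n[0]*dd,n[1]*dd,dd,1]))[:3])
    return np.array(out)
def plane(f,px,h):
    z=np.load('pics/'+f+'.npz'); out=[]; E=np.array(z['E'])
    for u,v in px:
        n=cv2.undistortPoints(np.array([[[u,v]]],float),z['K'],np.array(z['D'],float))[0,0]
        r=E[:3,:3]@np.array([n[0],n[1],1]); t=(h-E[2,3])/r[2]; out.append(E[:3,3]+t*r)
    return np.array(out)
def st():
    s=telemetry.sense(); print({k:np.round(s[k],2).tolist() for k in('time','tool_pos','tcp_rot','ft_force','finger_gap','joint_pos')}); return s
E
python3 -c "
from h import *
st();grab('top','top0');im=cv2.imread('pics/top0.png');cv2.imwrite('pics/top0b.png',cv2.resize(im,(800,600),interpolation=cv2.INTER_CUBIC))"
```

```text
{'time': 0.0, 'tool_pos': [163.17, 576.81, 230.22], 'tcp_rot': [-179.89, -0.01, 164.2], 'ft_force': [-0.47, 0.23, -0.53], 'finger_gap': 85.12, 'joint_pos': [69.3, 7.52, 85.33, 0.0, 87.26, -4.89]}
```

View pics/top0b.png

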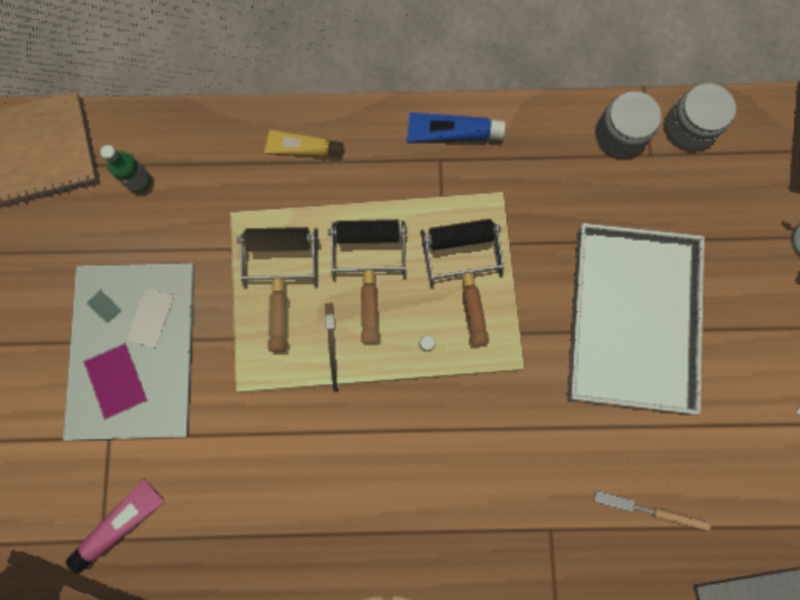

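The top view shows the three brayers with their rollers at (278,238), (368,231) and (461,234). The handles are below them, the brush is between brayers A and B, the cap is between B and C, and the tray is on the right.

```bash
cat > m.py <<'E'
from h import *
s=.64
P={'A':[(247,239),(309,238),(278,338),(278,302)],'B':[(337,232),(399,231),(371,332),(370,290)],'C':[(430,238),(493,231),(480,335),(470,296)],'cap':[(427,343)],'brush':[(329,308),(335,388)],'tray':[(583,229),(700,235),(697,409),(574,400),(638,320)]}
for k,v in P.items():
    px=[(a*s,b*s) for a,b in v]; print(k,np.round(world('top0',px)).tolist())
    if k in 'ABC':
        r=plane('top0',px[:2],68).mean(0); hh=plane('top0',px[2:],46); print('  roll',np.round(r),'handle',np.round(hh).tolist(), 'ang', np.degrees(np.arctan2(*(r-hh.mean(0))[[1,0]])))
E
python3 m.py
```

```text
A [[664.0, 206.0, 67.0], [668.0, 111.0, 52.0], [509.0, 159.0, 48.0], [566.0, 159.0, 48.0]]
  roll [663. 157.  68.] handle [[509.0, 159.0, 46.0], [566.0, 160.0, 46.0]] ang -1.0902451848659123
B [[673.0, 65.0, 66.0], [672.0, -33.0, 66.0], [515.0, 14.0, 48.0], [582.0, 15.0, 48.0]]
  roll [672.  16.  68.] handle [[516.0, 14.0, 46.0], [583.0, 15.0, 46.0]] ang 0.633377211330426
C [[661.0, -82.0, 62.0], [670.0, -181.0, 63.0], [507.0, -155.0, 50.0], [570.0, -142.0, 46.0]]
  roll [ 664. -131.   68.] handle [[507.0, -155.0, 46.0], [570.0, -143.0, 46.0]] ang 8.281557518625428
cap [[499.0, -73.0, 31.0]]
brush [[560.0, 82.0, 19.0], [432.0, 73.0, 19.0]]
tray [[679.0, -333.0, 33.0], [675.0, -537.0, -1.0], [389.0, -484.0, 31.0], [406.0, -306.0, 1.0], [532.0, -419.0, 4.0]]
```

```bash
python3 -m jog '[[[0,0,0,0,0,-0.022,0],[0,0,0,0,0,-0.022,0],[-1,-0.764,0.1,0,0,0,0],[-1,-0.764,0.2,0,0,0,0],[-1,-0.764,0.2,0,0,0,0],[-1,-0.764,0.2,0,0,0,0],[-1,-0.764,0.2,0,0,0,0],[-1,-0.764,0.2,0,0,0,0],[-1,-0.764,0.2,0,0,0,0],[-1,-0.764,0.1,0,0,0,0],[-1,-0.764,0.1,0,0,0,0],[-1,-0.764,0,0,0,0,0]]]'; python3 -c "
from h import *
st();grab('wrist','w0');im=cv2.imread('pics/w0.png');cv2.imwrite('pics/w0b.png',cv2.resize(im,(768,576)))"
```

```text
time: 1.55
tool_pos: [656.7, 199.8, 156.1]
tcp_rot: [-180.0, -0.1, -180.0]
ft_force: [0.0, 1.1, 0.5]
finger_gap: 0.2
{'time': 1.55, 'tool_pos': [656.75, 199.79, 156.08], 'tcp_rot': [-179.98, -0.12, -179.97], 'ft_force': [0.04, 1.07, 0.45], 'finger_gap': 0.19, 'joint_pos': [12.64, 23.22, 74.62, 0.01, 82.29, -77.4]}
```

View pics/w0b.png

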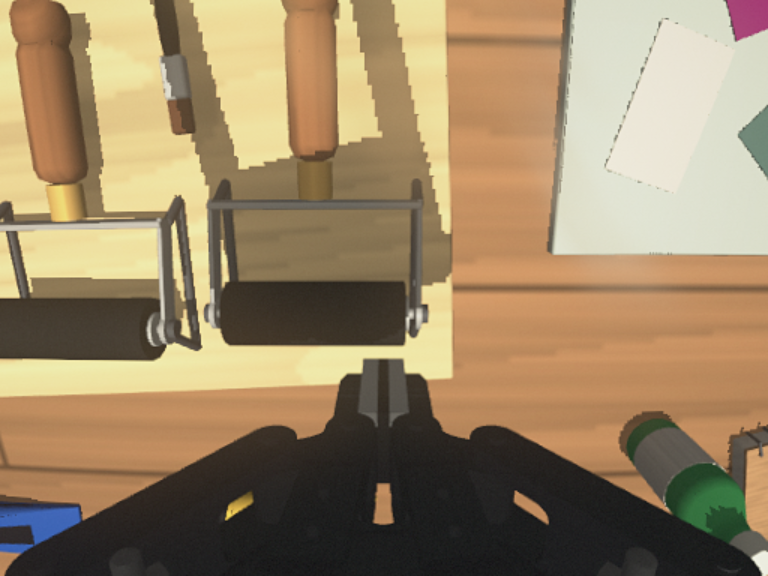

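The wrist view shows brayer A's roller from (222,313) to (407,313) in the enlarged picture. Its handle runs from (302,10) to (315,155). The shut fingertips are at (383,362).

```bash
python3 -c "
from h import *
q=[(a/1.5,b/1.5) for a,b in [(222,300),(407,300),(222,313),(407,313),(300,313),(312,90),(315,178)]]
print(world('w0',q).round(1)); print(plane('w0',q[2:4],62).round(1))
print(world('w0',[(160/1.5,330/1.5),(48/1.5,100/1.5),(66/1.5,200/1.5)]).round(1))"
```

```text
[[655.4 113.4  62.7]
 [658.3 212.8  53. ]
 [661.4 114.1  66.7]
 [664.2 212.7  57.7]
 [661.5 155.7  65.9]
 [549.2 163.6  47. ]
 [593.  163.2  43.9]]
[[663.  112.4  62. ]
 [662.7 212.5  62. ]]
[[675.   73.7  57.1]
 [550.   22.2  45.8]
 [603.   21.9  43.1]]
```

```bash
python3 -m jog '[[[-0.14,0.04,0.6,0,0,0,0],[0,0,0.6,0,0,0,0],[0,0,0.4,0,0,0,0],[0,0,0,0,0,0,0],[0,0,0,0,0,0,0]]]'; python3 -m jog '[[[0,0,0.02,0,0,0,0],[0,0,0.02,0,0,0,0],[0,0,0.02,0,0,0,0],[0,0,0.02,0,0,0,0],[0,0,0.02,0,0,0,0],[0,0,0,0,0,0,0]]]'
```

```text
time: 2.22
tool_pos: [663.7, 203.8, 78.9]
tcp_rot: [180.0, 0.1, -179.9]
ft_force: [0.1, -0.6, 0.8]
finger_gap: -0.1
time: 2.98
tool_pos: [663.0, 203.4, 72.4]
tcp_rot: [-180.0, -0.0, -180.0]
ft_force: [-0.2, 0.0, -0.4]
finger_gap: -0.3
```

```bash
python3 -m jog '[[[0,0,0.02,0,0,0,0],[0,0,0.02,0,0,0,0],[0,0,0.02,0,0,0,0],[0,0,0,0,0,0,0]]]'; python3 -m jog '[[[0,0,0.02,0,0,0,0],[0,0,0,0,0,0,0]]]';python3 -m jog '[[[0,0,0.02,0,0,0,0],[0,0,0,0,0,0,0]]]'
```

```text
time: 3.48
tool_pos: [663.0, 203.4, 69.4]
tcp_rot: [-180.0, -0.0, -180.0]
ft_force: [-0.4, 0.1, -1.2]
finger_gap: -0.1
time: 3.72
tool_pos: [663.0, 203.4, 68.5]
tcp_rot: [-180.0, -0.0, -180.0]
ft_force: [-0.1, 0.6, -0.0]
finger_gap: 0.1
time: 3.98
tool_pos: [663.4, 203.5, 68.0]
tcp_rot: [180.0, 0.0, -180.0]
ft_force: [-0.4, 0.9, 2.5]
finger_gap: 0.1
```

```bash
for i in 1 2; do python3 -m jog '[[[0,0,0.02,0,0,0,0],[0,0,0,0,0,0,0]]]'; done
```

```text
time: 4.22
tool_pos: [663.9, 203.6, 67.6]
tcp_rot: [180.0, 0.1, -180.0]
ft_force: [-0.8, -0.1, 6.0]
finger_gap: -0.3
time: 4.47
tool_pos: [664.4, 203.7, 67.4]
tcp_rot: [180.0, 0.2, -180.0]
ft_force: [-0.1, 0.1, 7.2]
finger_gap: 0.1
```

```bash
python3 -m jog '[[[0,0,-0.5,0,0,0,0],[0,-1,0,0,0,0,0],[-0.16,-1,0,0,0,0,0],[0,-0.94,0,0,0,0,0],[0,0,0.34,0,0,0,0],[0,0,0.04,0,0,0,0],[0,0,0,0,0,0,0],[0,0,0,0,0,0,0]]]'; python3 -m jog '[[[0,0,0.02,0,0,0,0],[0,0,0.02,0,0,0,0],[0,0,0.02,0,0,0,0],[0,0,0,0,0,0,0]]]'; for i in 1 2; do python3 -m jog '[[[0,0,0.02,0,0,0,0],[0,0,0,0,0,0,0]]]'; done
```

```text
time: 5.48
tool_pos: [671.4, 57.7, 72.0]
tcp_rot: [180.0, 0.0, -179.9]
ft_force: [0.1, -0.2, -0.6]
finger_gap: -0.1
time: 5.98
tool_pos: [671.2, 56.4, 68.6]
tcp_rot: [180.0, 0.0, -180.0]
ft_force: [-0.1, 0.3, -0.4]
finger_gap: -0.2
time: 6.22
tool_pos: [671.3, 56.5, 67.7]
tcp_rot: [180.0, 0.0, -180.0]
ft_force: [-0.5, -0.3, 0.4]
finger_gap: 0.2
time: 6.48
tool_pos: [671.2, 56.4, 66.5]
tcp_rot: [180.0, 0.0, -180.0]
ft_force: [-0.6, 0.7, 1.8]
finger_gap: -0.4
```

```bash
for i in 1 2 3; do python3 -m jog '[[[0,0,0.02,0,0,0,0],[0,0,0,0,0,0,0]]]'; done
```

```text
time: 6.72
tool_pos: [671.1, 56.4, 65.4]
tcp_rot: [-180.0, -0.0, -180.0]
ft_force: [0.1, 0.9, 0.1]
finger_gap: -0.2
time: 6.98
tool_pos: [671.3, 56.5, 64.8]
tcp_rot: [180.0, 0.0, -180.0]
ft_force: [0.4, 1.6, 2.6]
finger_gap: 0.1
time: 7.22
tool_pos: [671.8, 56.6, 64.4]
tcp_rot: [180.0, 0.1, -180.0]
ft_force: [-0.1, 1.8, 4.5]
finger_gap: 0.0
```

```bash
for i in 1 2; do python3 -m jog '[[[0,0,0.03,0,0,0,0],[0,0,0,0,0,0,0]]]'; done;  python3 -m jog '[[[0,0,-1,0,0,0,0],[0.5,0,-1,0,0,0,1],[0.9,-0.5,-0.5,0,0,0,1],[0,0,0,0,0,0,1],[0,0,0,0,0,0,1]]]' ; python3 -c "
from h import *
st();grab('wrist','w1');im=cv2.imread('pics/w1.png');cv2.imwrite('pics/w1b.png',cv2.resize(im,(768,576)))"
```

```text
time: 7.48
tool_pos: [672.7, 56.6, 64.1]
tcp_rot: [180.0, 0.2, -180.0]
ft_force: [-1.3, 2.0, 8.9]
finger_gap: -0.0
time: 7.72
tool_pos: [673.5, 56.7, 63.7]
tcp_rot: [180.0, 0.3, -180.0]
ft_force: [-0.1, 2.4, 12.6]
finger_gap: 0.1
time: 8.35
tool_pos: [601.2, 31.2, 185.3]
tcp_rot: [-180.0, 0.0, -180.0]
ft_force: [0.0, -0.1, -0.1]
finger_gap: 72.4
{'time': 8.35, 'tool_pos': [601.24, 31.17, 185.34], 'tcp_rot': [-180.0, 0.01, -179.99], 'ft_force': [0.03, -0.11, -0.1], 'finger_gap': 72.38, 'joint_pos': [-1.91, 9.19, 88.21, -0.0, 82.59, -91.91]}
```

View pics/w1b.png

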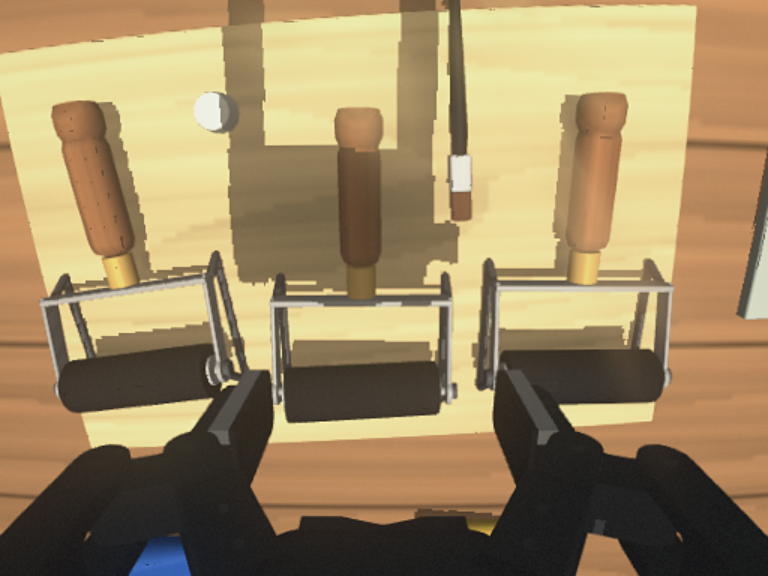

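Roller B, from (287,392) to (438,388), looks tipped inside its yoke. Its handle runs from (358,130) to (361,262).

```bash
cat > m2.py <<'E'
from h import *
s=1.5
for n,(u0,u1,v0,v1) in {'A':(515,650,350,402),'B':(296,432,364,420)}.items():
    us=np.linspace(u0,u1,8); o=[]
    for u in us:
        w=world('w1',[(u/s,v/s) for v in range(v0,v1,3)]); o.append(w[w[:,2].argmax()])
    o=np.array(o); print(n,o.round(1).tolist(),'slope dz/dy',np.polyfit(o[:,1],o[:,2],1)[0])
w=world('w1',[(u/s,v/s) for u,v in [(358,130),(359,160),(360,200),(361,235),(361,255),(361,280),(340,200),(380,200)]]);print(w.round(1))
z=[(583,229),(697,238),(691,409),(574,400)]
# tray rim corners from top view (outer, z=32)
c=plane('top0',[(a*.64,b*.64) for a,b in [(583,226),(704,237),(699,412),(571,401)]],32);print('tray',c.round(),c.mean(0).round(),np.degrees(np.arctan2(*(c[0]+c[1]-c[2]-c[3])[[1,0]])))
E
python3 m2.py
```

```text
A [[590.1, 67.3, 214.5], [589.5, 72.3, 215.5], [594.0, 80.9, 207.8], [671.2, 151.8, 67.0], [667.0, 163.8, 67.2], [665.0, 176.1, 67.2], [667.7, 189.6, 66.6], [668.1, 202.9, 66.3]] slope dz/dy -1.3014042261947676
B [[678.0, -23.5, 71.7], [674.6, -11.3, 70.1], [675.1, 0.8, 69.1], [675.8, 12.9, 67.8], [679.0, 25.1, 66.0], [677.5, 37.5, 64.8], [678.4, 50.0, 63.3], [679.0, 62.6, 62.3]] slope dz/dy -0.11087030296188176
[[512.1  16.7  49.3]
 [528.8  16.9  46.4]
 [551.8  17.2  47.1]
 [572.9  17.6  46.7]
 [585.3  17.4  46.6]
 [601.8  17.1  44.5]
 [552.3   4.9  42. ]
 [552.5  29.1  39.4]]
tray [[ 685. -333.   32.]
 [ 662. -526.   32.]
 [ 384. -486.   32.]
 [ 404. -293.   32.]] [ 534. -409.   32.] -8.23203699475292
```

```bash
python3 -m jog '[[[0.514,-0.28,0,0,0,0,0.6],[0,0,0.8,0,0,0,0.6],[0,0,0.8,0,0,0,0.6],[0,0,0.8,0,0,0,0.6],[0,0,0.6,0,0,0,0.6],[0,0,0.3,0,0,0,0.6],[0,0,0,0,0,0,0.6],[0,0,0,0,0,0,0.6]]]'
```

```text
time: 9.4
tool_pos: [576.7, 17.4, 21.8]
tcp_rot: [-180.0, 0.1, -180.0]
ft_force: [0.6, 0.7, -0.1]
finger_gap: 51.4
```

```bash
python3 -m jog '[[[0,0,0.06,0,0,0,0.6],[0,0,0,0,0,0,0],[0,0,0,0,0,0,0],[0,0,0,0,0,0,0],[0,0,0,0,0,0,0],[0,0,0,0,0,0,0]]]' 110; python3 -m jog '[[[0,0,-0.1,0,0,0,0],[0,0,-0.3,0,0,0,0],[0,0,-0.5,0,0,0,0],[0,0,-0.5,0,0,0,0],[0,0,-0.6,0,0,0,0],[0,0,0,0,0,0,0],[0,0,0,0,0,0,0]]]'; python3 -c "
from h import *
s=telemetry.sense();print(s['wrist_torque']);grab('wrist','w2');im=cv2.imread('pics/w2.png');cv2.imwrite('pics/w2b.png',cv2.resize(im,(768,576)))"
```

```text
time: 10.15
tool_pos: [575.9, 17.3, 18.4]
tcp_rot: [-180.0, 0.1, -180.0]
ft_force: [-2.4, -0.5, 6.8]
finger_gap: 24.5
time: 11.02
tool_pos: [574.9, 17.4, 116.7]
tcp_rot: [180.0, -0.1, -180.0]
ft_force: [-0.6, -0.5, -3.8]
finger_gap: 24.5
[-0.03010677  0.24268797  0.00047969]
```

View pics/w2b.png

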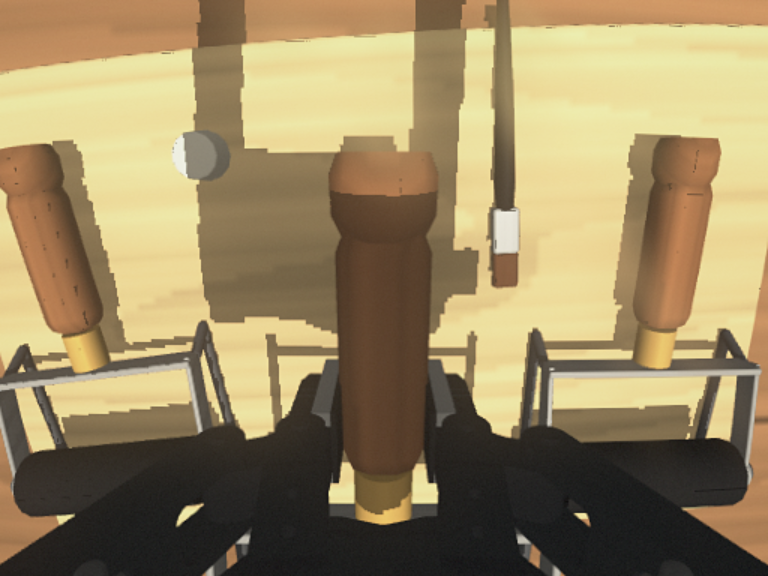

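```bash
python3 -c "
from h import *
w=world('w2',[(u/1.5,v/1.5) for u,v in [(384,260),(384,330),(385,400),(385,450)]]);print(w.round(1))"; python3 -m jog '[[[0,0,0,0,0,0.0208,0],[0.0184,-0.4,0,0,0,0,0],[0.0184,-0.8,0,0,0,0,0],[0.0184,-1,0,0,0,0,0],[0.0184,-1,0,0,0,0,0],[0.0184,-1,0,0,0,0,0],[0.0184,-1,0,0,0,0,0],[0.0184,-1,0,0,0,0,0],[0.0184,-1,0,0,0,0,0],[0.0184,-0.9,0,0,0,0,0],[0.0184,-0.46,0,0,0,0,0],[0,0,0,0,0,0,0]]]';python3 -c "
from h import *
grab('top','t3');im=cv2.imread('pics/t3.png');cv2.imwrite('pics/t3b.png',cv2.resize(im[120:300,260:480],(800,654))[:600])"
```

```text
[[524.4  17.5 145.7]
 [543.2  17.5 145.1]
 [563.9  17.8 144.9]
 [580.3  17.9 144.6]]
time: 12.58
tool_pos: [509.4, -407.4, 116.5]
tcp_rot: [180.0, -0.1, 172.5]
ft_force: [0.3, 0.7, -2.8]
finger_gap: 24.4
```

View pics/t3b.png

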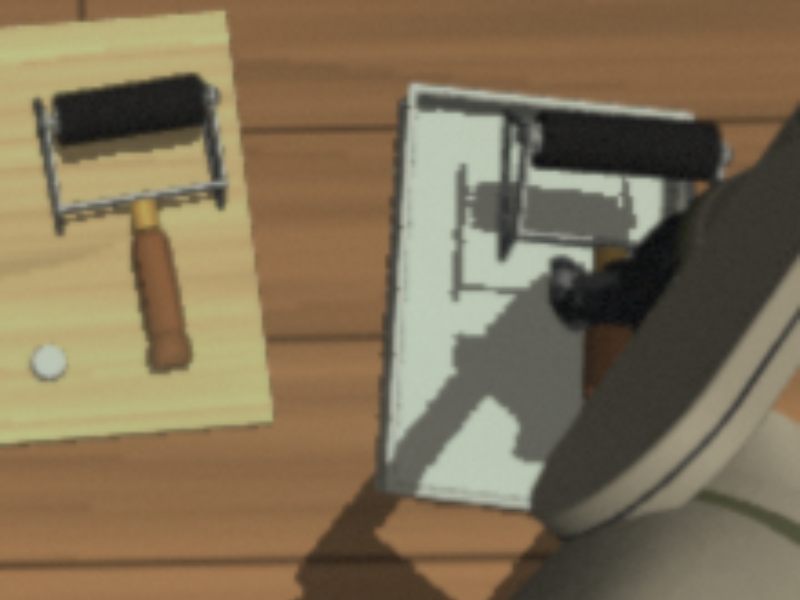

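The brayer is held over the tray with its roller toward the far wall, and the tray's inside left wall is at (405,300). The margins agree with the numbers, so I am lowering it.

```bash
python3 -m jog '[[[0,0,0.5,0,0,0,0],[0,0,0.5,0,0,0,0],[0,0,0.4,0,0,0,0],[0,0,0.3,0,0,0,0],[0,0,0.15,0,0,0,0],[0,0,0.1,0,0,0,0],[0,0,0.05,0,0,0,0],[0,0,0,0,0,0,0],[0,0,0,0,0,0,0]]]';python3 -m jog '[[[0,0,0.03,0,0,0,0],[0,0,0,0,0,0,0]]]'; python3 -m jog '[[[0,0,0.03,0,0,0,0],[0,0,0,0,0,0,0]]]'
```

```text
time: 13.75
tool_pos: [511.2, -406.1, 18.2]
tcp_rot: [-180.0, 0.0, 172.5]
ft_force: [0.5, 0.4, -2.7]
finger_gap: 24.4
time: 14.0
tool_pos: [510.9, -405.8, 16.0]
tcp_rot: [180.0, -0.0, 172.5]
ft_force: [-0.2, 0.1, -3.0]
finger_gap: 24.4
time: 14.25
tool_pos: [510.8, -405.7, 14.3]
tcp_rot: [180.0, -0.0, 172.6]
ft_force: [-0.8, -0.1, -3.3]
finger_gap: 24.3
```

```bash
python3 -m jog '[[[0,0,0.03,0,0,0,0],[0,0,0,0,0,0,0]]]'; python3 -m jog '[[[0,0,0.02,0,0,0,0],[0,0,0.01,0,0,0,0],[0,0,0,0,0,0,0]]]'
```

```text
time: 14.5
tool_pos: [510.8, -405.8, 12.9]
tcp_rot: [180.0, -0.0, 172.5]
ft_force: [0.5, 0.1, -2.8]
finger_gap: 24.1
time: 14.88
tool_pos: [510.9, -405.8, 11.5]
tcp_rot: [180.0, -0.0, 172.5]
ft_force: [1.3, 0.1, -3.3]
finger_gap: 24.5
```

```bash
python3 -m jog '[[[0,0,0.02,0,0,0,0],[0,0,0,0,0,0,0]]]'; python3 -m jog '[[[0,0,0.02,0,0,0,0],[0,0,0,0,0,0,0]]]'
```

```text
time: 15.12
tool_pos: [511.0, -405.9, 10.7]
tcp_rot: [-180.0, 0.0, 172.5]
ft_force: [0.6, 0.1, -2.0]
finger_gap: 24.3
time: 15.38
tool_pos: [511.1, -406.0, 10.5]
tcp_rot: [-180.0, 0.0, 172.6]
ft_force: [-3.5, 2.2, 4.3]
finger_gap: 24.5
```

Contact with the floor. I'll release gently, back off straight up and look.

```bash
python3 -m jog '[[[0,0,0,0,0,0,0.3],[0,0,0,0,0,0,0.6],[0,0,0,0,0,0,0.6],[0,0,0,0,0,0,0.6],[0,0,0,0,0,0,0.6]]]'; python3 -m jog '[[[0,0,-0.4,0,0,0,0.6],[0,0,-0.8,0,0,0,0.6],[0,0,-1,0,0,0,0.6],[0,0,-1,0,0,0,0.6],[0.6,0,-0.6,0,0,0,0.6],[0.6,0,0,0,0,0,0.6],[0,0,0,0,0,0,0.6],[0,0,0,0,0,0,0.6]]]'; python3 -c "
from h import *
grab('wrist','w4');im=cv2.imread('pics/w4.png');cv2.imwrite('pics/w4b.png',cv2.resize(im,(768,576)))"
```

```text
time: 16.0
tool_pos: [510.9, -405.9, 9.5]
tcp_rot: [-180.0, 0.0, 172.6]
ft_force: [-1.0, -0.1, -0.7]
finger_gap: 51.3
time: 17.0
tool_pos: [451.9, -398.2, 200.5]
tcp_rot: [-180.0, 0.1, 172.5]
ft_force: [0.3, 0.1, -0.1]
finger_gap: 51.1
```

View pics/w4b.png

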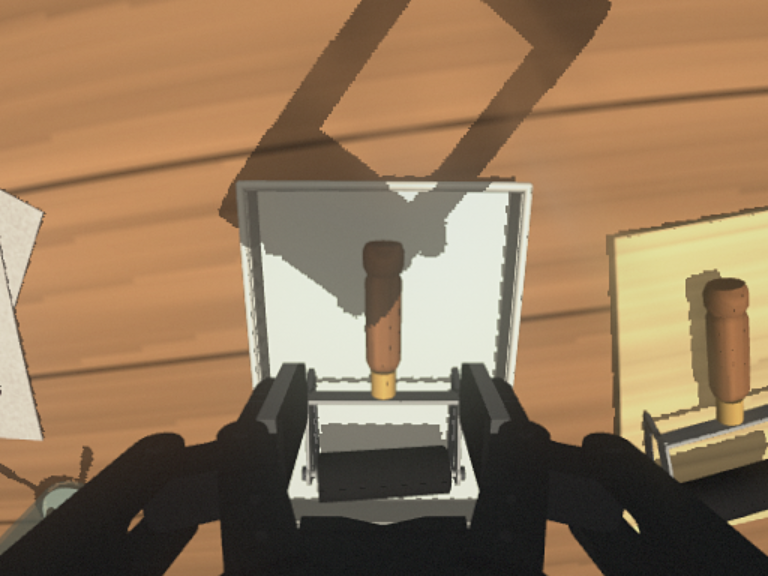

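The brayer lies in the middle of the tray, with its handle at (383,310) and its roller from (318,475) to (450,468). I'll check the tip by depth and the sound brayers by comparing the top images.

```bash
python3 -c "
from h import *
s=1.5;o=[]
for u in np.linspace(328,440,8):
    w=world('w4',[(u/s,v/s) for v in range(452,492,3)]); o.append(w[w[:,2].argmax()])
o=np.array(o);print(o.round(1).tolist(),np.polyfit(o[:,1],o[:,2],1)[0])
print(world('w4',[(u/s,v/s) for u,v in [(383,290),(384,330),(384,365),(300,230),(245,187),(528,187)]]).round(1))
im,d,p=grab('top','t5');a=cv2.imread('pics/top0.png');b=cv2.imread('pics/t5.png')
df=cv2.absdiff(a,b).max(2)[110:260,140:340]
print('board diff px>40:',np.argwhere(df>40).__len__()); ys,xs=np.where(df>40); print((xs.min()+140)/.64,(xs.max()+140)/.64,(ys.min()+110)/.64,(ys.max()+110)/.64)
m=(abs(xs+140-370*.64)>45);print('outside B:',m.sum())
st()"
```

```text
[[605.1, -459.3, 63.3], [606.9, -447.7, 62.9], [609.8, -436.4, 61.1], [609.6, -424.4, 59.9], [612.0, -412.8, 58.8], [611.9, -400.8, 57.6], [614.6, -389.0, 56.3], [617.3, -377.1, 55.0]] -0.10492933124446334
[[ 465.2 -400.4   38.7]
 [ 494.2 -403.5   38.8]
 [ 520.7 -406.9   39.1]
 [ 422.2 -456.3    3.3]
 [ 385.3 -481.3   32.8]
 [ 409.2 -297.4   33.6]]
board diff px>40: 1704
328.125 406.25 218.75 343.75
outside B: 0
{'time': 17.1, 'tool_pos': [452.01, -398.0, 199.7], 'tcp_rot': [180.0, 0.01, 172.57], 'ft_force': [0.38, 0.58, 0.86], 'finger_gap': 51.38, 'joint_pos': [-46.25, 8.72, 87.21, 0.01, 84.06, -128.82]}
```

```bash
python3 -c "
from bench import job
print(job.hand_in())"
```

```text
the job is handed in; nothing more can be done
None
```

The worn brayer is the middle one. It now lies near the middle of the white tray, roller up, and I handed the job in at about 17 s.

- **Finding it:** The brayer on the robot's left was stiff at the one end I pressed: about 7 N for under 1 mm of give. The middle one's roller gave several millimetres at about 1–2 N, then met a hard stop. I pressed the stop to about 13 N, and depth readings then showed it tipped by about 0.11 rad. I did not press the third brayer, because the fault was already clear.
- **Moving it:** I gripped it by the handle at 110 N, lifted it over the right-hand brayer and lowered it until it touched the tray floor. Then I let go and moved the gripper clear.
- **Last checks:** The roller is still tipped by about 0.105 rad. The handle is level, its top about 35 mm above the tray floor, as expected for lying flat. Comparing the top pictures before and after, nothing on the board changed outside the spot the middle brayer left, so the sound brayers and the cap had not moved. The brush lies at the edge of that spot, so the comparison covers only part of it. It looked undisturbed in the wrist view after the lift.

No check failed. The wrist and top views disagreed by about 4 mm on the left brayer's position, and up to 8 mm on the middle one when it was far off to the side of the wrist view. That did not affect the result.

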